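Pin the tail stop and pump the ratchet clamp onto the PVC coupler

TASK

A grey PVC coupler stands in the ratchet bar clamp beside the crates. Push the brass pin fully home so that the tail stop is locked, then pump the red trigger by its black crossbar until the orange pad has pushed the coupler into the V of the tail stop and is itself sprung about half way back, never nearly bottomed, or the coupler is crushed. Move the ram only with the trigger; the clamp's brake is weak, so finish while still gripping the crossbar and holding that squeeze, with the coupler upright and the tin, the scoop and the shower head left alone.

Things in the scene. Friction and masses are not known exactly. Their poses are not given: they have to be found in the camera images.
- clamp: ratchet bar clamp fixed on a wooden base 600 x 90 x 12 mm. Origin: base underside on the bar's centre line; +x along the bar from trigger to tail stop, +z up. In its frame (mm): trigger pivot x -130 z 20 (axis y); ram axis y 0 z 50; coupler seat centre x 165, so the pad meets a seated coupler at x 140; pin x 262 y 0. Bar guides reach z 58, tail stop (x 170-221, 66 wide) z 66
- grip: black round crossbar of the red trigger, 16 mm diameter, 56 mm long, along the clamp's y axis, on a stem 9 x 12 mm; origin at its centre, 115 mm from the trigger pivot (135 mm above ground when upright). Pinch from above, one finger before and one behind it along the bar; it is a sleeve free to turn on its own axis, so its own rotation means nothing
- trigger (a joint): trigger angle, rad: -0.22 leaning back (rest, a light spring pulls it there), 0 upright, +0.22 fully forward, towards the coupler. Going forward it drives the ram forward by ratchet, about 57 mm per rad after up to 7 mm lost motion (teeth 7 mm apart); going back it clicks and the ram stays, held by a brake of 3 N only: a harder squeezed pad pushes the ram back
- ram: toothed steel ram with a blue head 36 x 36 mm that carries the pad; slides along the clamp's +x only by the ratchet; its origin is on the axis, 30 mm behind the face of the unsqueezed pad. The robot must not push it or the pad
- pad_face (a point): centre of the front face of the orange pad (44 x 44 x 8 mm) on its yellow sprung stem
- pad (a joint): how far the pad is pushed back on its spring, m: 0 free, 0.018 bottomed; spring 1.5 N per mm. Its push on the coupler is the squeeze: 13.5 N at 9 mm. The crossbar then takes about 8 N along the bar, against about 3 N while the pad is free
- coupler: grey PVC coupler standing loose on the base between pad and tail stop, 50 mm diameter, 70 mm high, 0.1 kg; origin: centre of its underside, axis z
- seat (a point): on the tail stop, at base height: where the coupler's origin lies when it rests in the V; moves with the tail stop, which can slip up to 24 mm away from the pad while the pin is not home
- pin_top (a point): centre of the top of the brass pin's head (24 mm diameter, 7 mm thick); the pin stands upright, started in the upper fork arm of the tail stop. Head top 74 mm above the ground at joint 0, 52 mm when home
- pin (a joint): how far the pin is pushed down, m: 0 drawn up, 0.022 home, head on the fork; slides with 5 N of friction and stays where left
- tin: closed white polish tin, 68 mm diameter, 62 mm high, on the cement; origin: centre of its underside. Leave alone
- scoop: blue plastic scoop, pan 70 x 55 x 35 mm with an 85 mm handle along its -x, on the cement; origin: underside of the pan's centre. Leave alone
- shower: chrome shower head, 80 mm diameter, 30 mm high, 170 mm handle along its -x, lying on the red crate, whose top is 252 mm high; origin: underside of the head's centre. The crates (red over black, 400 x 300 mm, to the left, nearest side at y = 0.45) are fixed. Leave alone

How it is judged:
By the outcome, as a careful person would: the job done as asked, in the order asked, and still so for the second after the job is handed in, while the arm keeps its last pose, push and grip.
It also fails if it takes over 64 s, if anything falls off the work surface, if the arm or the gripper's body presses on something with over 40 N, if the wrist force passes 120 N, or if a joint passes its speed limit or range.

ROBOT

A 7-joint arm with a two-finger parallel gripper is mounted at the origin on the work surface. World frame = base frame: x ahead of the robot, y to its left, z up, the work surface at z = 0. Lengths are in m, angles in rad, forces in N, time in s.
With the tool pointing down it reaches from about 0.425 to 0.925 m from the base axis. Payload 6.8 kg.
Tool frame: the origin (TCP) lies midway between the tips of the shut fingers; the grasp point (between the pads) lies r.grip_point_offset behind it (r.grip_point_offset is the distance from the TCP to the grasp point, in m); z points along the fingers, y is the line along which they close (so a half turn about z gives the same grasp; the last joint's range is limited). The gripper opens to 85 mm and grips with 20 to 120 N. Pads are 22 mm wide; open, the fingers measure 114 mm over their backs; the gripper's body (76 mm by 85 mm) begins 54 mm behind the grasp point. The pads swing forward as they close: fully open they stand 13 mm farther back than shut.
Start: joints at [1.061, 0.477, 0.022, 1.555, -0.011, 1.109, -0.083], TCP at [0.264, -0.621, 0.231] pointing down, gripper open.
Joint ranges: [-2.96, 2.96], [-0.34, 2.1], [-1.41, 1.46], [0.24, 2.44], [-1.37, 4.51], [0.17, 1.92], [-2.96, 2.96]. Speed limits (rad/s): [2.39, 2.39, 3.14, 3.14, 3.14, 3.14, 3.14].

INTERFACE

Orientations are given as a rotation vector (axis times angle).
In Python, from bench import r gives the robot as it stands. The module is installed in compiled form; this text tells all that it offers.
- The arm moves only by the shell command python3 -m crank 'ROWS' [FORCE]. ROWS is JSON, a list of rows, each a list of 5 numbers: the shift along the world's x, y, z in units of 200 mm (1.0 is 200 mm), then the turn about the world's z in units of 45 degrees (1.0 is 45 degrees), then the opening, from -1 (shut) to 1 (fully open). In form: [[dx, dy, dz, turn, jaw], ...]. A call has 1 to 8 rows; each row shifts and turns the commanded pose from where the row before left it; what a row does not reach is not made up. A row lasts 1/12 s, in which the tool goes at most 41.7 mm and 7.16 degrees, less where a joint would pass 70% of its speed; a pose out of reach is approached as far as the arm can. A call with a number of a shift or a turn outside -1 to 1 is refused whole. A call with a gripper value outside its range is refused whole. The fingers move at their own pace and stop on an object; FORCE is the grip in N (left out, the last holds). Time passes only in rows, so rows that do not move let the fingers close. It gives the time, the measured TCP pose, the force, the opening and the grip force at its end, in the units of the state.
- r.get_obs(): the state, without advancing time (a new reading comes with each control period).
- r.grab_frame(name): name is "side" or "top" or "wrist"; returns the picture (480x640x3 uint8, blue, green, red); there is no depth.
- r.camera_model(name): a dict with "fx", "fy", "cx", "cy" (pixels), "R" (3x3) and "t" (3): a world point X has camera coordinates R X + t. Camera axes: x right, y down, z forward; pixel columns grow to the right and rows downward; lengths in m; the calibration is good to about 2 mm. A picture is of the moment at which its call begins: read the wrist's pose just before it. camera_model takes no time and is no camera call; for the wrist camera it gives the pose at the moment of the call.
- r.hand_in(): hands the job in; it is judged then, once.
The state is a dict: "clock": time; "joints": joint angles; "qvel": joint speeds; "tau": joint torques, N m; "tcp_pos": TCP position; "orientation": TCP orientation; "contact_force": force on the tool from outside, world axes, zero at the start; "moment": the same for the moment, N m; "grip_width": finger opening in m; "gripper_force": force on a finger pad.
Only numpy, scipy, OpenCV 4.12 (cv2) and the standard library are available. Lean on these libraries where they do the work, as an engineer would, in place of code of your own. Each camera call takes 0.05 s, during which the arm holds its last target. There are 200 camera calls.

## Working session

There is one attempt and no reset: what is moved stays moved. The work goes in short steps, Python scripts to look and compute and a shell command to move; the robot and the scene stay as the last step left them, time stands still between calls to the robot, and variables do not carry over. Pictures are saved under pics/ and viewed, at most 10 in all, crops included, and the job is handed in when it is done.

```bash
mkdir -p pics
python3 - <<'E'
from bench import r
import cv2,numpy as np
o=r.get_obs();print({k:np.round(v,3) for k,v in o.items()},r.grip_point_offset)
for n in("side","top"):
    cv2.imwrite(f"pics/{n}0.png",r.grab_frame(n)); m=r.camera_model(n);print(n,{k:np.round(v,4).tolist() for k,v in m.items()})
E
```

```text
{'clock': np.float64(0.0), 'joints': array([ 1.061,  0.478,  0.022,  1.556, -0.011,  1.109, -0.083]), 'qvel': array([ 0.001,  0.001, -0.001,  0.   ,  0.   ,  0.001, -0.   ]), 'tau': array([-1.0000e-03, -5.9645e+01,  1.6070e+00, -2.8119e+01,  1.2000e-02,
        9.0000e-03,  0.0000e+00]), 'tcp_pos': array([ 0.264, -0.621,  0.23 ]), 'orientation': array([-3.077e+00, -6.270e-01,  1.000e-03]), 'contact_force': array([ 0.309, -0.217,  0.125]), 'moment': array([ 0.027, -0.013, -0.044]), 'gripper_force': np.float64(0.0), 'grip_width': np.float64(0.086)} 0.0187
side {'fx': 455.6048, 'fy': 455.6048, 'cx': 323.2141, 'cy': 239.7517, 'R': [[-0.9844, -0.1751, -0.0179], [-0.1196, 0.7395, -0.6625], [0.1292, -0.65, -0.7489]], 't': [0.6787, 0.0683, 1.3084]}
top {'fx': 483.5444, 'fy': 483.5444, 'cx': 322.4367, 'cy': 238.9134, 'R': [[0.0207, -0.9997, -0.0122], [-0.9865, -0.0184, -0.1628], [0.1625, 0.0154, -0.9866]], 't': [0.1694, 0.6905, 1.1958]}
```

View pics/side0.png

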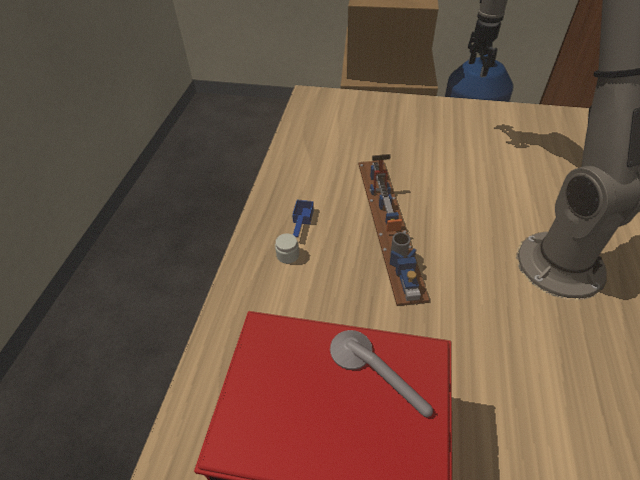

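View pics/top0.png

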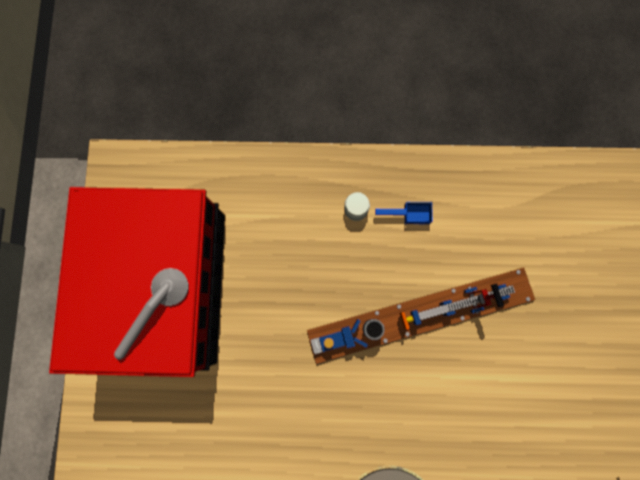

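The side view shows the clamp running from the trigger crossbar at about (381,157) to the pin at (411,275). In the top view the pin is at (329,343), the coupler at (374,330) and the crossbar near (498,294). I'll enlarge these areas.

Run:
```python
import cv2
t=cv2.imread("pics/top0.png")[260:370,300:540];cv2.imwrite("pics/t1.png",cv2.resize(t,None,fx=3.3,fy=3.3,interpolation=cv2.INTER_CUBIC))
s=cv2.imread("pics/side0.png")[145:310,345:445];cv2.imwrite("pics/s1.png",cv2.resize(s,None,fx=3.6,fy=3.6,interpolation=cv2.INTER_CUBIC))
```

```text
(no output)
```

View pics/t1.png

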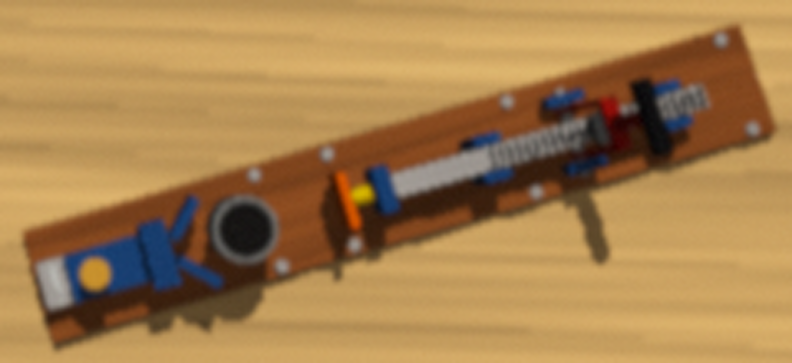

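View pics/s1.png

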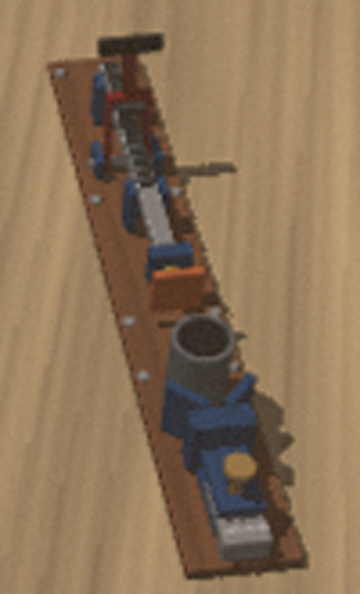

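In the top crop the base corners are (23,233), (55,348), (775,132) and (738,25). The pin is at (95,274), the coupler rim at (245,229), the crossbar at (651,117) and the pad's top edge at (347,201). In the side crop the crossbar is at (131,44), the pin at (239,466) and the coupler rim at (204,339).

```bash
cat > h.py <<'E'
from bench import r
import numpy as np
def proj(n,X):
    m=r.camera_model(n);c=np.asarray(m["R"])@X+m["t"];return np.array([m["fx"]*c[0]/c[2]+m["cx"],m["fy"]*c[1]/c[2]+m["cy"]])
def ray(n,uv,z):
    m=r.camera_model(n);R=np.asarray(m["R"]);d=R.T@np.array([(uv[0]-m["cx"])/m["fx"],(uv[1]-m["cy"])/m["fy"],1]);C=-R.T@np.asarray(m["t"]);return C+d*(z-C[2])/d[2]
T=lambda u,v:(300+(u+.5)/3.3-.5,260+(v+.5)/3.3-.5)
S=lambda u,v:(345+(u+.5)/3.6-.5,145+(v+.5)/3.6-.5)
def tri(a,b):
    from scipy.optimize import least_squares
    return least_squares(lambda X:np.r_[proj("top",X)-a,proj("side",X)-b],[.5,0,.1])
E
python3 - <<'E'
from h import *
from scipy.optimize import least_squares
L=[(.3,.045),(.3,-.045),(-.3,-.045),(-.3,.045)]
tc=[T(23,233),T(55,348),T(775,132),T(738,25)]
sc=[(S(303,565),1),(S(187,577),0),(S(50,65),3)]
w=[ray("top",p,.012)[:2] for p in tc];print(np.round(w,4)); print([np.round(ray("side",p,.012)[:2],4) for p,_ in sc])
W=lambda q,x,y,z:np.array([q[0]+np.cos(q[2])*x-np.sin(q[2])*y,q[1]+np.sin(q[2])*x+np.cos(q[2])*y,z])
for name in("both","top"):
  def f(q):
    e=[]
    # try corner labelling by geometry
    for p,(x,y) in zip(tc,LL): e+=list(proj("top",W(q,x,y,.012))-p)
    if name=="both":
      e+=list(.5*(proj("top",W(q,.262,0,.074))-T(95,274)))+list(proj("side",W(q,.262,0,.074))-S(239,466))
    return e
  best=None
  for LL in ([(.3,.045),(.3,-.045),(-.3,-.045),(-.3,.045)],[(.3,-.045),(.3,.045),(-.3,.045),(-.3,-.045)]):
    s=least_squares(f,[.55,0,1.8])
    if best is None or s.cost<best.cost:best=s
  print(name,np.round(best.x,4),best.cost,np.round(best.fun,1))
q=best.x
for n,a,b in(("pin",T(95,274),S(239,466)),("coupler",T(245,229),S(204,339)),("bar",T(651,117),S(131,44))):
  s=tri(a,b);d=s.x[:2]-q[:2];c,si=np.cos(q[2]),np.sin(q[2]);print(n,np.round(s.x,4),np.round(s.cost,2),"clamp",np.round([c*d[0]+si*d[1],-si*d[0]+c*d[1]],4))
for z in(.082,):print("coupler z",ray("top",T(245,229),z),ray("side",S(204,339),z))
p=ray("top",T(347,201),.072);d=p[:2]-q[:2];print("pad",c*d[0]+si*d[1])
p=ray("top",T(95,274),.074);print("pin@74",p,W(q,.262,0,0),ray("side",S(239,466),.074))
for z in(.13,.14):print("bar",ray("top",T(651,117),z),ray("side",S(131,44),z))
th=-.22;print("bar model",W(q,-.130+.115*np.sin(th),0,.02+.115*np.cos(th)))
E
```

```text
[[ 0.4525  0.2199]
 [ 0.3647  0.1926]
 [ 0.5437 -0.3751]
 [ 0.6285 -0.3499]]
[array([0.3671, 0.2009]), array([0.451 , 0.2255]), array([ 0.6247, -0.3481])]
both [ 0.4986 -0.0797  1.872 ] 6.581472450983077 [-0.1 -0.  -0.3 -0.8  1.7 -0.3  1.1 -0.7 -1.6  0.8  1.   1.9]
top [ 0.4975 -0.0782  1.8734] 1.5579418733465105 [-0.7  0.6 -0.8 -0.2  1.1 -0.   0.5 -0.5]
pin [0.4242 0.1625 0.0711] 0.07 clamp [ 0.2516 -0.0018]
coupler [0.4591 0.0513 0.0819] 0.41 clamp [ 0.135 -0.002]
bar [ 0.546  -0.2351  0.1354] 0.19 clamp [-0.1642  0.0004]
coupler z [0.46054772 0.05120065 0.082     ] [0.45721894 0.05139335 0.082     ]
pad 0.053781021022974024
pin@74 [0.42492709 0.16246513 0.074     ] [0.41936899 0.17191499 0.        ] [0.42370848 0.1647349  0.074     ]
bar [ 0.54715412 -0.23699282  0.13      ] [ 0.54467249 -0.24185049  0.13      ]
bar [ 0.54660589 -0.23355221  0.14      ] [ 0.54425891 -0.22905677  0.14      ]
bar model [ 0.54367688 -0.22622689  0.13222821]
```

The base isn't centred on the clamp origin, but the pin-to-crossbar distance of 0.416 m agrees with the model. I'll use the triangulated positions with a clamp angle of about 1.87 rad. First step is the pin, with the fingers shut.

```bash
python3 -m crank '[[0.118,0.16,0,-0.131,-1],[0.118,0.16,0,0,-1],[0.118,0.16,0,0,-1],[0.118,0.16,0,0,-1],[0.118,0.16,0,0,-1],[0.118,0.16,0,0,-1],[0.118,0.16,0,0,-1],[0.118,0.16,0,0,-1]]' 40
python3 -m crank '[[0.118,0.16,0,0,-1],[0.118,0.16,0,0,-1],[-0.032,0.19,0,0,-1],[-0.032,0.19,0,0,-1],[-0.032,0.19,0,0,-1],[-0.032,0.19,0,0,-1],[-0.032,0.19,0,0,-1],[-0.032,0.19,0,0,-1]]'
python3 -m crank '[[-0.032,0.19,0,0,-1],[-0.032,0.19,0,0,-1],[-0.032,0.19,0,0,-1],[-0.032,0.19,0,0,-1],[-0.032,0.19,0,0,-1],[0,0,0,0,-1],[0,0,0,0,-1]]'
python3 -c "
from h import *
o=r.get_obs();print(o['clock'],o['tcp_pos'],o['orientation'],(np.r_[.4242,.1625,.080]-o['tcp_pos'])/.2)"
```

```text
clock: 0.77
tcp_pos: [0.4534, -0.3634, 0.2311]
orientation: [-3.106, -0.468, 0.001]
contact_force: [0.8, -1.0, 1.2]
grip_width: -0.0
gripper_force: 0.0
clock: 1.43
tcp_pos: [0.4606, -0.0716, 0.2311]
orientation: [3.106, 0.468, -0.001]
contact_force: [0.9, 0.3, 0.1]
grip_width: 0.0003
gripper_force: 0.0
clock: 2.02
tcp_pos: [0.4289, 0.1188, 0.2313]
orientation: [-3.105, -0.476, 0.0]
contact_force: [0.3, -0.1, -0.0]
grip_width: 0.0001
gripper_force: 0.0
2.0167 [0.42890012 0.11884276 0.23125042] [-3.10508524e+00 -4.75833178e-01  2.58163363e-04] [-0.0235006   0.2182862  -0.75625211]
```

```bash
python3 -m crank '[[-0.012,0.11,0,0,-1],[-0.012,0.108,0,0,-1],[0,0,-0.17,0,-1],[0,0,-0.17,0,-1],[0,0,-0.17,0,-1],[0,0,-0.17,0,-1],[0,0,0,0,-1],[0,0,0,0,-1]]'
python3 - <<'E'
from h import *
import cv2
o=r.get_obs();print(o['clock'],o['tcp_pos'],proj("side",o['tcp_pos']),proj("top",o['tcp_pos']))
a=r.grab_frame("side")[215:310,365:455];b=r.grab_frame("wrist")
cv2.imwrite("pics/p1.png",np.hstack([cv2.resize(a,(400,422),interpolation=2),cv2.resize(b,(400,422))]))
E
```

```text
clock: 2.68
tcp_pos: [0.4238, 0.1587, 0.0943]
orientation: [3.106, 0.466, -0.007]
contact_force: [0.2, -0.8, 0.4]
grip_width: 0.0
gripper_force: 0.0
2.6833 [0.423815   0.15871224 0.09433967] [412.08704353 267.53703007] [329.97658567 343.59277596]
```

View pics/p1.png

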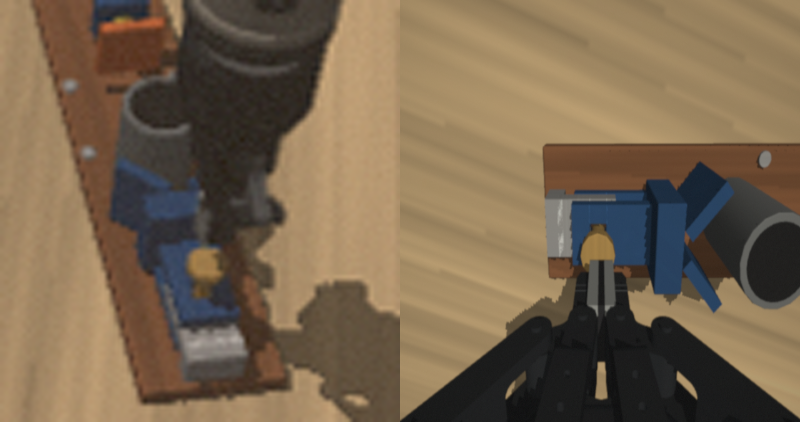

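The side view shows the fingertips just above the brass head, which is at crop (205,265). The wrist view shows the head at crop (598,248), directly ahead of the tips at (600,265). I'll intersect that wrist ray with the head height.

Run:
```python
from h import *
print(ray("wrist",((598-400)/.625,248/.879),.074),ray("wrist",((598-400)/.625,240/.879),.074)); 
for X in([.4242,.1625,.074],list(r.get_obs()['tcp_pos'])):
  p=proj("wrist",np.array(X));print(400+p[0]*.625,p[1]*.879)
print(ray("side",(365+205/4.44,215+262/4.44),.074))
```

```text
[0.42945213 0.16371998 0.074     ] [0.43343289 0.16492894 0.074     ]
597.4757994454694 258.18081469575145
601.4889532584764 278.81798097623533
[0.42334921 0.16442753 0.074     ]
```

```bash
python3 -m crank '[[0.012,0.024,0,0,-1],[0,0,-0.06,0,-1],[0,0,-0.04,0,-1],[0,0,-0.03,0,-1],[0,0,0,0,-1]]'
python3 -m crank '[[0,0,-0.03,0,-1],[0,0,-0.02,0,-1],[0,0,0,0,-1]]'
```

```text
clock: 3.2
tcp_pos: [0.4277, 0.1654, 0.0693]
orientation: [-3.106, -0.468, -0.001]
contact_force: [-0.1, 0.3, 0.7]
grip_width: -0.0001
gripper_force: 0.0
clock: 3.45
tcp_pos: [0.4274, 0.1653, 0.0592]
orientation: [-3.106, -0.468, -0.001]
contact_force: [0.4, -0.3, -0.1]
grip_width: 0.0
gripper_force: 0.0
```

There's no contact force although the tip is already below 74 mm, so I'll look.

Run:
```python
from h import *
import cv2
o=r.get_obs();print(o['clock'],o['tcp_pos'],o['contact_force'])
a=r.grab_frame("side")[235:310,385:445];b=r.grab_frame("wrist")[150:390,160:480]
cv2.imwrite("pics/p2.png",np.hstack([cv2.resize(a,(400,500),interpolation=2),cv2.resize(b,(400,300),interpolation=2)[:,:] if 0 else cv2.copyMakeBorder(cv2.resize(b,(400,300)),0,200,0,0,0)]))
```

```text
3.45 [0.42744389 0.16529192 0.05921926] [ 0.43777631 -0.32044463 -0.09132544]
```

View pics/p2.png

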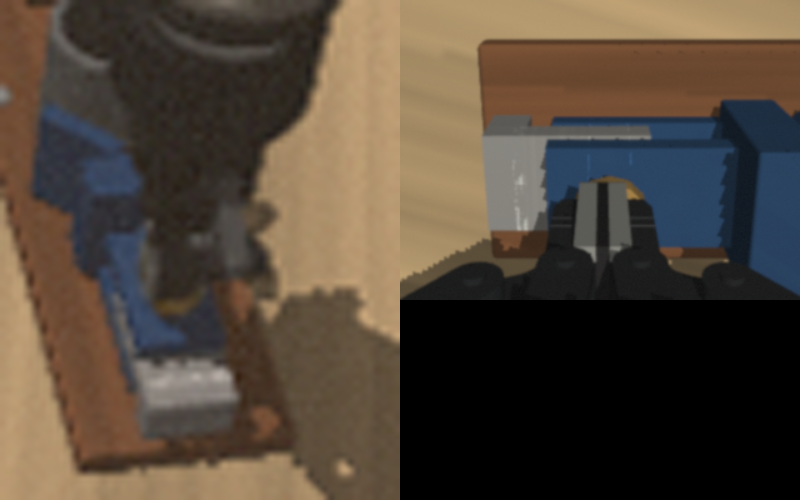

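The tips are on the brass head, which has gone down to just above the fork arm, offset only a few mm. I'll keep pushing until it resists.

```bash
python3 -m crank '[[0,0,-0.02,0,-1],[0,0,-0.015,0,-1],[0,0,0,0,-1]]'; python3 -m crank '[[0,0,-0.01,0,-1],[0,0,0,0,-1]]'
```

```text
clock: 3.8
tcp_pos: [0.4271, 0.1651, 0.0521]
orientation: [3.106, 0.468, -0.0]
contact_force: [1.1, -0.6, -0.2]
grip_width: 0.0004
gripper_force: 0.5
clock: 3.97
tcp_pos: [0.4272, 0.1651, 0.0517]
orientation: [3.105, 0.467, 0.0]
contact_force: [-6.5, -3.5, 25.0]
grip_width: -0.0
gripper_force: 13.0
```

The pin is home: head top at 51.7 mm with 25 N against it. Next I lift, travel above the crossbar and open the gripper.

```bash
python3 -m crank '[[0,0,0.15,0,-1],[0,0,0.19,0,-1],[0,0,0.19,0,-1],[0,0,0.19,0,-1],[0.03,-0.1,0.08,0,-1],[0.054,-0.182,0,0,0.6],[0.054,-0.182,0,0,0.6],[0.054,-0.182,0,0,0.6]]' 60
python3 -m crank '[[0.054,-0.182,0,0,0.6],[0.054,-0.182,0,0,0.6],[0.054,-0.182,0,0,0.6],[0.054,-0.182,0,0,0.6],[0.054,-0.182,0,0,0.6],[0.054,-0.182,0,0,0.6],[0.03,-0.1,0,0,0.6],[0,0,0,0,0.6]]'
python3 - <<'E'
from h import *
import cv2
o=r.get_obs();print(o['clock'],o['tcp_pos'],o['orientation'],o['grip_width'],(np.r_[.546,-.235,.118]-o['tcp_pos'])/.2)
a=r.grab_frame("wrist");M={}
a2=r.grab_frame("side")[215:310,365:455]
for X in([.546,-.235,.1335],):print(proj("wrist",np.array(X)))
np.savez("w.npz",**{k:np.asarray(v) for k,v in r.camera_model("wrist").items()})
cv2.imwrite("pics/b1.png",np.hstack([cv2.resize(a,(400,300),interpolation=3),cv2.resize(a2,(284,300),interpolation=2)]))
cv2.imwrite("pics/b1f.png",a)
E
```

```text
clock: 4.63
tcp_pos: [0.4659, 0.0345, 0.2107]
orientation: [3.106, 0.47, 0.002]
contact_force: [0.7, 0.4, 0.5]
grip_width: 0.0358
gripper_force: 0.0
clock: 5.3
tcp_pos: [0.5363, -0.2088, 0.2095]
orientation: [3.106, 0.455, -0.001]
contact_force: [-0.2, -0.3, 0.7]
grip_width: 0.0685
gripper_force: 0.0
5.3 [ 0.53628547 -0.20878563  0.20947021] [ 3.10605191e+00  4.55379035e-01 -1.11320064e-03] 0.06848683441672537 [ 0.04857264 -0.13107184 -0.45735105]
[383.67131174 249.3873432 ]
```

View pics/b1.png

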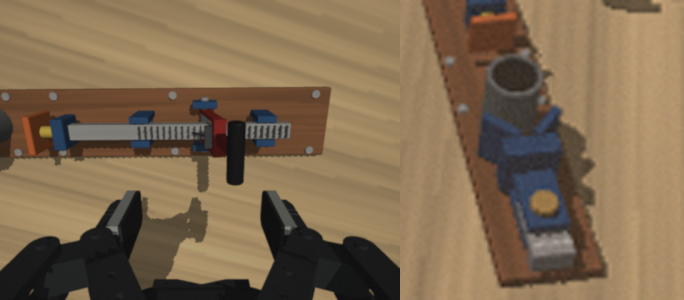

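The side crop shows the pin head down on the fork and the coupler upright. In the wrist view the crossbar runs from (235,122) to (235,184), so its centre is about (376,245) at full resolution. I'll refine its position from that.

Run:
```python
from h import *
o=r.get_obs();p=ray("wrist",(376,245),.1335);print(p,(np.r_[p[:2],.118]-o['tcp_pos'])/.2,o['tcp_pos'])
```

```text
[ 0.54716146 -0.23016204  0.1335    ] [ 0.05602836 -0.13555159 -0.45736755] [ 0.53595579 -0.20305172  0.20947351]
```

The arm had settled by 5.7 mm between the picture and the model call. Corrected for that, the crossbar is at (0.547,-0.235), which agrees with the triangulation.

```bash
python3 -m crank '[[0.053,-0.16,0,0,0.6],[0,0,0,0,0.6],[0,0,-0.12,0,0.6],[0,0,-0.12,0,0.6],[0,0,-0.12,0,0.6],[0,0,-0.09,0,0.6],[0,0,0,0,0.6],[0,0,0,0,0.6]]'
python3 - <<'E'
from h import *
import cv2
o=r.get_obs();print(o['clock'],o['tcp_pos'],(np.r_[.5465,-.235,.118]-o['tcp_pos'])/.2)
a=r.grab_frame("wrist");cv2.imwrite("pics/b2.png",cv2.resize(a,(400,300),interpolation=3))
E
```

```text
clock: 6.07
tcp_pos: [0.5464, -0.2327, 0.1197]
orientation: [-3.105, -0.471, 0.003]
contact_force: [-1.1, -0.2, 1.1]
grip_width: 0.0681
gripper_force: 0.0
6.0667 [ 0.54642604 -0.23265969  0.11973462] [ 0.00036981 -0.01170155 -0.00867308]
```

View pics/b2.png

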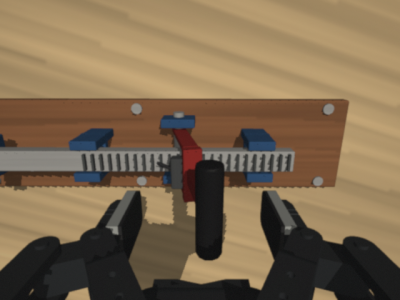

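The crossbar runs from (208,165) to (208,255), centred between the fingers. I'll close on it.

```bash
python3 -m crank '[[0,-0.008,0,0,-1],[0,0,0,0,-1],[0,0,0,0,-1],[0,0,0,0,-1],[0,0,0,0,-1],[0,0,0,0,-1]]' 60
```

```text
clock: 6.62
tcp_pos: [0.5476, -0.2368, 0.1211]
orientation: [3.105, 0.467, 0.002]
contact_force: [0.9, -1.1, 3.4]
grip_width: 0.0136
gripper_force: 58.6
```

The opening of 13.6 mm on a 16 mm bar, with an upward force, suggests the grip is above the bar's equator. I'll reopen, lower 5 mm and grip again.

```bash
python3 -m crank '[[0,0,0,0,-0.2],[0,0,0,0,-0.2],[0,0,-0.025,0,-0.2],[0,0,0,0,-1],[0,0,0,0,-1],[0,0,0,0,-1],[0,0,0,0,-1],[0,0,0,0,-1]]' 60
python3 -c "
from bench import r
o=r.get_obs();print(o['tcp_pos'],o['contact_force'])"
```

```text
clock: 7.28
tcp_pos: [0.5463, -0.2355, 0.1148]
orientation: [-3.105, -0.468, 0.002]
contact_force: [-0.4, 0.8, -3.3]
grip_width: 0.0141
gripper_force: 58.1
[ 0.54633366 -0.23554484  0.11476414] [-0.41362201  0.75465035 -3.28885011]
```

Gripped. Now the first forward stroke, then measuring the pad and the coupler by colour in the top and side cameras.

```bash
cat >> h.py <<'E'
import cv2
O=np.array([.4242,.1625])-.262*np.array([np.cos(1.87),np.sin(1.87)])
def cl(p): d=np.asarray(p)[:2]-O;c,s=np.cos(1.87),np.sin(1.87);return np.round([1e3*(c*d[0]+s*d[1]),1e3*(-s*d[0]+c*d[1])],1)
def pad(img,n,z=.05):
    h=cv2.cvtColor(img,cv2.COLOR_BGR2HSV);m=cv2.inRange(h,(4,190,130),(15,255,255)) 
    y0,y1,x0,x1=(270,360,310,530) if n=="top" else (150,300,350,440)
    k=np.zeros_like(m);k[y0:y1,x0:x1]=255;m&=k
    ys,xs=np.nonzero(m);return len(xs),(cl(ray(n,(xs.mean(),ys.mean()),z)) if len(xs) else None)
def look(save=None):
    o=r.get_obs();print(round(o['clock'],2),"bar",cl(o['tcp_pos']),o['tcp_pos'].round(4),"f",o['contact_force'].round(1),"along",round(float(o['contact_force'][:2]@[np.cos(1.87),np.sin(1.87)]),1),o['gripper_force'].round(0))
    for n in("top","side"):
        a=r.grab_frame(n);print(n,pad(a,n))
        if save:cv2.imwrite(f"pics/{save}_{n}.png",a)
E
python3 - <<'E'
from h import *
for n in("top","side"):print(n,pad(cv2.imread(f"pics/{n}0.png"),n))
E
python3 -m crank '[[-0.0092,0.03,0.006,0,-1],[-0.0092,0.03,0.0045,0,-1],[-0.0092,0.03,0.002,0,-1],[-0.0092,0.03,0.0015,0,-1],[-0.0092,0.03,-0.001,0,-1],[-0.0092,0.03,-0.0025,0,-1],[-0.0092,0.03,-0.005,0,-1],[0,0,0,0,-1]]'
python3 -c "
from h import *
look('k1')"
```

```text
top (1114, array([-37. , -11.7]))
side (0, None)
clock: 7.95
tcp_pos: [0.5333, -0.1936, 0.1157]
orientation: [3.106, 0.469, -0.002]
contact_force: [3.6, -6.6, -15.6]
grip_width: 0.0141
gripper_force: 59.1Traceback (most recent call last):
  File "<string>", line 3, in <module>
    look('k1')
    ~~~~^^^^^^
  File "h.py", line 21, in look
    o=r.get_obs();print(round(o['clock'],2),"bar",cl(o['tcp_pos']),o['tcp_pos'].round(4),"f",o['contact_force'].round(1),"along",round(float(o['contact_force'][:2]@[np.cos(1.87),np.sin(1.87)]),1),o['gripper_force'].round(0))
                                                                                                                                                                                                    ^^^^^^^^^^^^^^^^^^^^^^^^
AttributeError: 'float' object has no attribute 'round'
```

```bash
sed -i "s/o\['gripper_force'\].round(0)/round(float(o['gripper_force']))/" h.py
python3 - <<'E'
from h import *
a=cv2.cvtColor(cv2.imread("pics/top0.png"),40);b=cv2.cvtColor(cv2.imread("pics/side0.png"),40)
for v in range(314,332,3):print([tuple(a[v,x].tolist()) for x in range(402,412,2)])
for v in range(218,234,3):print([tuple(b[v,x].tolist()) for x in range(388,404,3)])
look("k1")
t=cv2.imread("pics/k1_top.png")[260:370,300:540];s=cv2.imread("pics/k1_side.png")[145:310,345:445]
cv2.imwrite("pics/k1.png",np.hstack([cv2.resize(t,(560,257)),cv2.resize(cv2.imread("pics/k1_side.png")[145:310,345:445],(156,257))]))
E
```

```text
[(11, 255, 170), (12, 245, 200), (12, 198, 143), (12, 197, 136), (12, 185, 99)]
[(10, 253, 115), (12, 255, 205), (17, 241, 178), (24, 242, 192), (25, 255, 200)]
[(11, 251, 67), (12, 255, 181), (16, 254, 206), (24, 255, 179), (24, 255, 163)]
[(12, 223, 56), (11, 249, 122), (12, 255, 206), (12, 239, 126), (13, 196, 61)]
[(12, 207, 59), (11, 248, 71), (12, 255, 187), (12, 251, 184), (11, 202, 67)]
[(11, 196, 56), (11, 205, 56), (10, 233, 106), (11, 232, 132), (12, 217, 60)]
[(140, 29, 52), (19, 68, 60), (30, 38, 54), (109, 41, 50), (13, 132, 106), (17, 96, 133)]
[(10, 172, 172), (10, 174, 155), (10, 163, 130), (10, 156, 116), (10, 158, 110), (16, 118, 108)]
[(9, 143, 91), (11, 154, 88), (11, 153, 90), (12, 162, 88), (10, 149, 89), (12, 134, 112)]
[(10, 148, 88), (12, 154, 88), (11, 139, 92), (9, 151, 88), (12, 169, 86), (15, 122, 65)]
[(11, 164, 84), (10, 150, 90), (12, 186, 92), (11, 162, 85), (14, 153, 70), (13, 109, 110)]
[(12, 132, 116), (12, 136, 120), (11, 125, 114), (11, 21, 97), (14, 52, 64), (16, 33, 84)]
7.95 bar [-110.4    0.7] [ 0.5333 -0.1936  0.1157] f [  3.6  -6.6 -15.6] along -7.3 59
top (1056, array([ 43.3, -17.5]))
side (0, None)
```

View pics/k1.png

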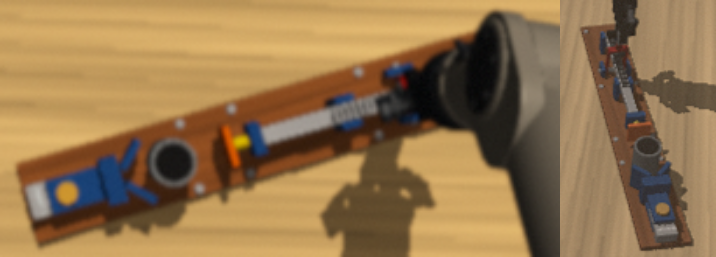

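The top view shows the pad edge advanced to about (230,147), the coupler standing at (172,163) and the arm gripping the crossbar. I'll tighten the detector: orange pad, blue head and the dark bore of the coupler.

```bash
cat >> h.py <<'E'
def comp(m,ymax=40):
    n,l,s,c=cv2.connectedComponentsWithStats(m);return [(int(s[i][4]),c[i]) for i in np.argsort(-s[1:,4])+1] if n>1 else []
def top(img):
    h=cv2.cvtColor(img,40);H,S,V=cv2.split(h)
    yy,xx=np.mgrid[:480,:640]
    # strip along bar axis, heights ~.07
    A=proj("top",np.r_[O+.02*np.array([np.cos(1.87),np.sin(1.87)]),.06]);B=proj("top",np.r_[O+.20*np.array([np.cos(1.87),np.sin(1.87)]),.06])
    u=(B-A)/np.linalg.norm(B-A);t=(xx-A[0])*u[0]+(yy-A[1])*u[1];d=abs(-(xx-A[0])*u[1]+(yy-A[1])*u[0]);k=(t>0)&(t<np.linalg.norm(B-A))&(d<16)
    out={}
    for n,m,z in(("pad",(H>8)&(H<16)&(S>235)&(V>150),.072),("head",(H>100)&(H<125)&(S>120)&(V>90),.068),("bore",(V<50)&(S<140),.082)):
        c=comp((m&k).astype(np.uint8))
        out[n]=[(a,cl(ray("top",p,z)).tolist()) for a,p in c[:3] if a>8]
    return out
def look(save=None):
    o=r.get_obs();b=cl(o['tcp_pos']);th=np.arcsin((b[0]+130)/115);f=o['contact_force'];al=f[:2]@[np.cos(1.87),np.sin(1.87)]
    print(round(o['clock'],2),"bar",b,"th",th.round(3),"z",o['tcp_pos'][2].round(4),"along",al.round(1),"fz",f[2].round(1),"tang",(al*np.cos(th)-f[2]*np.sin(th)).round(1))
    a=r.grab_frame("top");print(top(a))
    if save:cv2.imwrite(f"pics/{save}.png",a)
E
python3 - <<'E'
from h import *
print(top(cv2.imread("pics/top0.png")));print(top(cv2.imread("pics/k1_top.png")))
E
```

```text
{'pad': [(47, [63.4, -1.4])], 'head': [(51, [33.5, -1.0]), (30, [186.5, -20.9]), (30, [186.5, 18.9])], 'bore': [(179, [144.6, -1.8]), (15, [39.8, 14.6])]}
{'pad': [(48, [80.4, -0.3])], 'head': [(54, [50.6, -0.0]), (32, [186.5, 19.2]), (30, [186.5, -20.9])], 'bore': [(178, [144.6, -1.9])]}
```

Detection works: stroke 1 moved the pad from 63.4 to 80.4, and the free pad-to-head gap is 29.9 mm. Next is the return and stroke 2, with z about 1 mm lower.

```bash
python3 -m crank '[[0.0092,-0.03,0,0,-1],[0.0092,-0.03,0.0025,0,-1],[0.0092,-0.03,0.001,0,-1],[0.0092,-0.03,-0.0015,0,-1],[0.0092,-0.03,-0.002,0,-1],[0.0092,-0.03,-0.0045,0,-1],[0.0092,-0.03,-0.006,0,-1],[0,0,0,0,-1]]'
python3 -c "
from h import *
look()"
python3 -m crank '[[-0.0105,0.034,0.006,0,-1],[-0.0105,0.034,0.0045,0,-1],[-0.0105,0.034,0.002,0,-1],[-0.0105,0.034,0,0,-1],[-0.0105,0.034,-0.002,0,-1],[-0.0105,0.034,-0.004,0,-1],[-0.0075,0.024,-0.006,0,-1],[0,0,0,0,-1]]'
python3 -c "
from h import *
look('k2')"
```

```text
clock: 8.72
tcp_pos: [0.5468, -0.2366, 0.1146]
orientation: [-3.106, -0.466, 0.001]
contact_force: [-6.5, 0.2, 3.5]
grip_width: 0.0141
gripper_force: 64.8
8.72 bar [-155.5    0.5] th -0.224 z 0.1146 along 2.2 fz 3.5 tang 2.9
{'pad': [(46, [80.4, 0.5])], 'head': [(53, [50.6, -0.3]), (30, [186.5, -20.9]), (30, [186.5, 18.9])], 'bore': [(177, [144.6, -2.0])]}
clock: 9.43
tcp_pos: [0.5328, -0.191, 0.115]
orientation: [3.104, 0.468, 0.001]
contact_force: [-3.4, -6.1, -0.8]
grip_width: 0.0138
gripper_force: 62.3
9.43 bar [-107.8    0.4] th 0.194 z 0.115 along -4.8 fz -0.8 tang -4.6
{'pad': [(49, [95.7, 0.3])], 'head': [(52, [65.8, -0.4]), (31, [186.8, 18.8]), (30, [186.5, -20.9])], 'bore': [(177, [144.6, -2.0])]}
```

```bash
B='x'; python3 -m crank '[[0.0075,-0.024,0.006,0,-1],[0.0105,-0.034,0.004,0,-1],[0.0105,-0.034,0.002,0,-1],[0.0105,-0.034,0,0,-1],[0.0105,-0.034,-0.002,0,-1],[0.0105,-0.034,-0.0045,0,-1],[0.0105,-0.034,-0.006,0,-1],[0,0,0,0,-1]]'
python3 -m crank '[[-0.0105,0.034,0.006,0,-1],[-0.0105,0.034,0.0045,0,-1],[-0.0105,0.034,0.002,0,-1],[-0.0105,0.034,0,0,-1],[-0.0105,0.034,-0.002,0,-1],[-0.0105,0.034,-0.004,0,-1],[-0.0085,0.028,-0.006,0,-1],[0,0,0,0,-1]]'
python3 -c "
from h import *
look('k3')"
```

```text
clock: 10.15
tcp_pos: [0.5468, -0.2364, 0.1145]
orientation: [-3.106, -0.466, 0.001]
contact_force: [-7.6, -0.8, 4.2]
grip_width: 0.014
gripper_force: 64.7
clock: 10.82
tcp_pos: [0.5325, -0.1902, 0.1149]
orientation: [3.104, 0.468, 0.001]
contact_force: [-3.2, -7.4, -1.5]
grip_width: 0.0141
gripper_force: 62.8
10.82 bar [-107.     0.5] th 0.201 z 0.1149 along -6.1 fz -1.5 tang -5.7
{'pad': [(38, [116.0, 1.2])], 'head': [(55, [87.2, -0.0]), (30, [186.5, -20.9]), (30, [186.5, 18.9])], 'bore': [(177, [145.5, -1.7])]}
```

The pad has just reached the coupler. The next stroke goes slower.

```bash
python3 -m crank '[[0.0085,-0.028,0.006,0,-1],[0.0105,-0.034,0.004,0,-1],[0.0105,-0.034,0.002,0,-1],[0.0105,-0.034,0,0,-1],[0.0105,-0.034,-0.002,0,-1],[0.0105,-0.034,-0.0045,0,-1],[0.0105,-0.034,-0.006,0,-1],[0,0,0,0,-1]]'
python3 -m crank '[[-0.0053,0.017,0.003,0,-1],[-0.0053,0.017,0.003,0,-1],[-0.0053,0.017,0.0025,0,-1],[-0.0053,0.017,0.002,0,-1],[-0.0053,0.017,0.001,0,-1],[-0.0053,0.017,0.001,0,-1],[-0.0053,0.017,0,0,-1],[0,0,0,0,-1]]'
python3 -c "
from h import *
look('k4')"
python3 -m crank '[[-0.0053,0.017,0,0,-1],[-0.0053,0.017,-0.001,0,-1],[-0.0053,0.017,-0.001,0,-1],[-0.0053,0.017,-0.002,0,-1],[-0.0053,0.017,-0.002,0,-1],[-0.0053,0.017,-0.003,0,-1],[0,0,0,0,-1],[0,0,0,0,-1]]'
python3 -c "
from h import *
look('k5')"
```

```text
clock: 11.53
tcp_pos: [0.5467, -0.2362, 0.1146]
orientation: [-3.107, -0.466, 0.001]
contact_force: [-5.7, -1.2, 5.4]
grip_width: 0.0142
gripper_force: 64.6
clock: 12.2
tcp_pos: [0.5393, -0.2121, 0.1172]
orientation: [3.105, 0.469, 0.0]
contact_force: [-4.6, -4.3, -0.9]
grip_width: 0.0143
gripper_force: 60.1
12.2 bar [-129.8    0.5] th 0.002 z 0.1172 along -2.7 fz -0.9 tang -2.7
{'pad': [(37, [125.4, -0.0])], 'head': [(53, [96.9, -0.8]), (32, [186.7, 18.5]), (30, [186.5, -20.9])], 'bore': [(178, [154.9, -1.9])]}
clock: 12.92
tcp_pos: [0.5332, -0.1927, 0.1153]
orientation: [3.104, 0.467, 0.001]
contact_force: [-2.8, -7.1, -2.2]
grip_width: 0.0139
gripper_force: 60.7
12.92 bar [-109.6    0.5] th 0.178 z 0.1153 along -5.9 fz -2.2 tang -5.5
{'pad': [(21, [134.7, 10.2]), (14, [134.7, -15.5])], 'head': [(54, [106.9, -0.8]), (34, [185.8, -21.1])], 'bore': [(172, [163.9, -1.9])]}
```

```bash
python3 -m crank '[[0.0095,-0.031,0.005,0,-1],[0.0105,-0.034,0.004,0,-1],[0.0105,-0.034,0.002,0,-1],[0.0105,-0.034,0,0,-1],[0.0105,-0.034,-0.002,0,-1],[0.0105,-0.034,-0.0045,0,-1],[0.0043,-0.0137,-0.006,0,-1],[0,0,0,0,-1]]'
python3 -c "
from h import *
look('k6')"
python3 -m crank '[[-0.0053,0.017,0.003,0,-1],[-0.0053,0.017,0.003,0,-1],[-0.0053,0.017,0.0025,0,-1],[-0.0053,0.017,0.002,0,-1],[-0.0053,0.017,0.001,0,-1],[-0.0053,0.017,0.001,0,-1],[0,0,0,0,-1],[0,0,0,0,-1]]'
python3 -c "
from h import *
look('k7')"
```

```text
clock: 13.63
tcp_pos: [0.5465, -0.2353, 0.1148]
orientation: [-3.107, -0.466, 0.001]
contact_force: [-6.2, -0.6, 3.3]
grip_width: 0.014
gripper_force: 63.3
13.63 bar [-154.2    0.4] th -0.212 z 0.1148 along 1.2 fz 3.3 tang 1.9
{'pad': [(21, [134.7, 10.2]), (14, [135.0, -14.6])], 'head': [(52, [106.7, -1.1]), (34, [185.8, -21.1])], 'bore': [(172, [163.9, -1.9])]}
clock: 14.35
tcp_pos: [0.5403, -0.2155, 0.1172]
orientation: [3.105, 0.467, 0.001]
contact_force: [-3.1, -5.7, -4.8]
grip_width: 0.0138
gripper_force: 59.8
14.35 bar [-133.4    0.5] th -0.03 z 0.1172 along -4.5 fz -4.8 tang -4.7
{'pad': [(19, [135.3, 11.3]), (16, [135.6, -14.1])], 'head': [(56, [108.7, -1.2]), (34, [187.6, -20.3])], 'bore': [(179, [164.8, -2.1])]}
```

```bash
python3 -m crank '[[-0.003,0.0097,0,0,-1],[-0.003,0.0097,0,0,-1],[-0.003,0.0097,-0.001,0,-1],[-0.003,0.0097,-0.001,0,-1],[0,0,0,0,-1],[0,0,0,0,-1]]'
python3 -c "
from h import *
look('k8')"
```

```text
clock: 14.9
tcp_pos: [0.5383, -0.2089, 0.1172]
orientation: [3.104, 0.465, 0.002]
contact_force: [-3.2, -7.8, -3.5]
grip_width: 0.0138
gripper_force: 59.9
14.9 bar [-126.5    0.5] th 0.03 z 0.1172 along -6.5 fz -3.5 tang -6.4
{'pad': [(41, [136.0, -0.9])], 'head': [(55, [111.8, -0.7]), (35, [187.5, -21.1])], 'bore': [(179, [165.6, -1.8])]}
```

```bash
python3 -m crank '[[-0.003,0.0097,-0.001,0,-1],[-0.003,0.0097,-0.001,0,-1],[-0.003,0.0097,-0.001,0,-1],[-0.003,0.0097,-0.001,0,-1],[0,0,0,0,-1],[0,0,0,0,-1]]'
python3 -c "
from h import *
look('k9')"
```

```text
clock: 15.45
tcp_pos: [0.5362, -0.2022, 0.1167]
orientation: [3.103, 0.464, 0.003]
contact_force: [-3.1, -9.7, -2.2]
grip_width: 0.014
gripper_force: 60.0
15.45 bar [-119.5    0.4] th 0.091 z 0.1167 along -8.4 fz -2.2 tang -8.1
{'pad': [(38, [136.4, 0.3])], 'head': [(53, [114.8, -1.1]), (34, [187.2, -21.4])], 'bore': [(176, [165.8, -1.7])]}
```

Squeeze is about 8 mm. One small nudge, then a final look.

```bash
python3 -m crank '[[-0.003,0.0097,-0.001,0,-1],[0,0,0,0,-1],[0,0,0,0,-1],[0,0,0,0,-1],[0,0,0,0,-1],[0,0,0,0,-1]]'
python3 - <<'E'
from h import *
look('k10')
s=r.grab_frame("side")[145:310,345:445];t=cv2.imread("pics/k10.png")[260:370,300:480]
cv2.imwrite("pics/fin.png",np.hstack([cv2.resize(s,(300,495),interpolation=2),cv2.copyMakeBorder(cv2.resize(t,(490,300),interpolation=2),0,195,0,0,0)]))
look()
E
```

```text
clock: 16.0
tcp_pos: [0.5358, -0.2007, 0.1166]
orientation: [3.102, 0.464, 0.004]
contact_force: [-1.2, -11.2, -3.6]
grip_width: 0.0138
gripper_force: 60.0
16.0 bar [-117.9    0.4] th 0.105 z 0.1166 along -10.4 fz -3.6 tang -9.9
{'pad': [(39, [136.5, 1.2])], 'head': [(54, [115.4, -0.7]), (34, [187.2, -21.7])], 'bore': [(174, [165.9, -1.7])]}
16.1 bar [-117.9    0.4] th 0.105 z 0.1166 along -9.7 fz -3.3 tang -9.3
{'pad': [(37, [136.3, 0.6])], 'head': [(54, [115.4, -0.7]), (35, [187.0, -21.7])], 'bore': [(175, [165.8, -1.6])]}
```

View pics/fin.png

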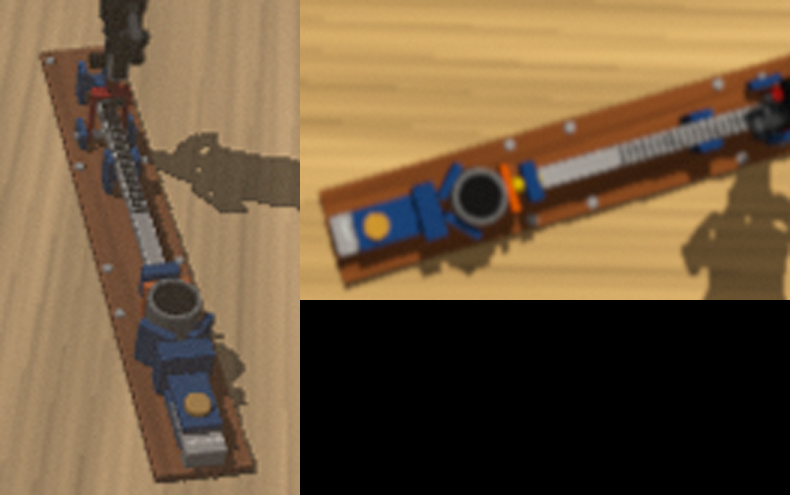

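The final picture shows the coupler upright in the V at about (480,195) and the pad seated against it at (511,188). The pin is home at (376,225) and the crossbar is still gripped. Squeeze is about 8.5 mm and steady, so I'm handing in.

```bash
python3 -c "
from bench import r
print(r.hand_in())"
```

```text
the job is handed in; nothing more can be done
None
```

I handed the job in at about 16 s: the pin is home, the coupler stands upright in the V, the pad is squeezed back by about 8.5 mm (camera estimate), and the gripper is still holding the crossbar; no verdict came back.

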